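# Hold a re-mounted wax block under the spring press

### The arm

A 7-joint arm with a two-finger parallel gripper is mounted at the origin on a cart in front of the work surface, level with it; the furniture and walls round the work are solid. World frame = base frame: x ahead of the robot, y to its left, z up, the work surface at z = 0. Lengths are in m, angles in rad, forces in N, time in s.
With the tool pointing down it reaches from about 0.4 to 0.85 m from the base axis. Payload 10.4 kg.
Tool frame: the origin (TCP) lies between the finger pads; the fingertips stand 19 mm ahead of it and the grasp point (between the pads) is the TCP (robot.tip_extent is the distance from the TCP to the fingertips, in m); z points along the fingers, y is the line along which they close (so a half turn about z gives the same grasp; the last joint's range is limited). The gripper opens to 85 mm and grips with 20 to 120 N. Pads are 22 mm wide; open, the fingers measure 114 mm over their backs; the gripper's body (76 mm by 85 mm) begins 54 mm behind the grasp point. The pads swing forward as they close: fully open they stand 13 mm farther back than shut.
Start: joints at [-1.321, 0.332, -0.065, 1.46, 0.022, 1.35, -0.088], TCP at [0.168, 0.602, 0.25] pointing down, gripper open.
Joint ranges: [-2.6, 2.6], [-0.5, 2.12], [-1.47, 1.34], [0.16, 2.42], [-1.27, 4.41], [0.06, 2.06], [-2.6, 2.6]. Speed limits (rad/s): [2.22, 2.22, 2.79, 2.79, 3.14, 3.14, 3.14].

### API

Orientations are given as a rotation vector (axis times angle).
In Python, from cell import robot gives the robot as it stands. The module is installed in compiled form; this text tells all that it offers.
- The arm moves only by the tool jog_arm, never from a script. Its argument "deltas" is a list of rows, each an object of numbers: "dx", "dy", "dz": the shift along the tool's x, y, z normalised to -1 to 1, where 1 is 0.5 m; "wx", "wy", "wz": the turn, a rotation vector about the tool's x, y, z normalised to -1 to 1, where 1 is 360 degrees. A call has 1 to 20 rows; each row is the pose to reach, as a shift and turn from the pose commanded when the call began, along the tool's axes at that moment, turning the shorter way round; what a row does not reach only later rows make up. A row lasts 1/8 s, in which the tool goes at most 62.5 mm and 10.7 degrees, less where a joint would pass 70% of its speed; a pose out of reach is approached as far as the arm can. A call with a number of a shift or a turn outside -1 to 1 is refused whole. A call with a gripper value outside its range is refused whole. "fingers" is the closure, from 0 (fully open) to 1 (shut), set as the call begins (left out, the last holds). The fingers move at their own pace and stop on an object; "grip_force" is the grip in N (left out, the last holds). Time passes only in rows, so rows that repeat a pose let the fingers close. It gives the time, the measured TCP pose, the force, the opening and the grip force at its end, in the units of the state.
- robot.observe(): the state, without advancing time (a new reading comes with each control period).
- robot.camera(name): name is "side" or "top" or "wrist"; returns a dict with "pixels" (420x560x3 uint8, blue, green, red), "range_z" (420x560 float32, m along the optical axis (not along the pixel's ray), 0 where there is no reading), "intrinsics" (3x3 intrinsics, pixels), "rvec" (rotation vector, rad) and "tvec" (3), from world to camera coordinates, as OpenCV has them. Camera axes: x right, y down, z forward; pixel columns grow to the right and rows downward; lengths in m; the calibration is good to about 2 mm. A picture is of the moment at which its call begins.
- robot.job_done(): hands the job in; it is judged then, once.
The state is a dict: "time_s": time; "joint_pos": joint angles; "joint_velocities": joint speeds; "effort": joint torques, N m; "position": TCP position; "orientation": TCP orientation; "ft_force": force on the tool from outside, world axes, zero at the start; "moment": the same for the moment, N m; "grip_width": finger opening in m; "finger_force": force on a finger pad.
Only numpy, scipy, OpenCV 4.12 (cv2) and the standard library are available. Lean on these libraries where they do the work, as an engineer would, in place of code of your own. Each camera call takes 0.05 s, during which the arm holds its last target. There are 200 camera calls.

### The job

The wax block on the pink cassette has just been stuck back on with warm wax and must be pressed while it sets: lay the pink cassette, wax side up, in the pocket of the white hand press, press it fully home and let go of it. Then bring the standing lever over by its black ball until its pointer lies in the green band of the scale and keep it there for at least three seconds; the lever springs back when let go, so finish while still holding it down in the band. Leave the other two wax blocks and the steel mould where they are.

Things in the scene. Friction and masses are not known exactly. Their poses are not given: they have to be found in the camera images.
- pink_block_center (a point): Centre (half-way up) of the tissue cassette with the PINK base and a cream wax block on top. 41 mm along its own x, 28 mm along its own y, 12.5 mm high, about 15 to 20 g; z up. It lies wax side up on the worktop. Grasp it across the 28 mm sides.
- green_block_center (a point): Centre of a like cassette with a GREEN base and wax block, same size; not to be moved.
- white_block_center (a point): Centre of a like cassette with a WHITE base and wax block, same size; not to be moved.
- mould: Steel base mould lying loose on the worktop beside the press, 38x53x9 mm; origin under its centre; not to be moved.
- press: White hand press, fixed to the worktop; base 190 (x) x 104 (y) x 14 mm; origin under its centre. Its x points from the ball side to the lever pin, y across, z up. A white scale plate with the green band, 18 mm wide, stands 80 mm high at x = -69, y = -40 mm. Two cheeks 67 mm high carry the lever pin.
- pocket (a point): Centre of the floor of the dark pocket, 16 mm above the worktop; axes as the press. Pocket 44.5 (x) x 31.5 mm (y), 5 mm deep, top 2 mm sloped as lead-in; the long sides are cut away over the middle 33 mm for the fingers. The cassette lies with its x along the pocket's x, either way round; fully home its centre is 6.25 mm above this point. Clear from above while the lever stands.
- lever_pin (a point): Middle of the lever's hinge pin, 52 mm above the worktop, 100 mm along +x from the pocket; axes as the press; the pin lies along y.
- ball_center (a point): Centre of the lever's black ball, 33 mm across, 180 mm from the pin, swinging in the press's x-z plane. At the start about 230 mm above the worktop; in the green band 47 to 57 mm above it. Can be pinched from above with fingers closing along the press's y (the rod behind it is 11 mm thick) and carried round, turning between the fingers, or pushed down.
- ball: The same black ball as a body; origin at its centre. It turns freely on its rod, as revolving knobs do.
- lever (a joint): Lever angle, rad: 0 as found, 5 degrees past upright; grows as the ball comes over to -x of the press and down; 1.658 with the arm level and the pointer in mid-band. Green band: 1.628 to 1.688; stop at 1.713 in the red. Springs lift it back to 0 when let go: with a block seated the ball needs about 5 to 11 N downward in the band, about 1.5 to 3 N on the way.
- pad: Press pad, 34x25 mm, white face, on a 1500 N/m spring in a barrel on the lever, 100 mm from the pin. It meets a seated block at a lever angle of about 1.60; the band means 3 to 9 mm of spring, about 6 to 15 N on the wax. Origin on the lever's centre line, 29 mm above the pad's face.
Not all that is in view belongs to the job. What is shaped like the part that bears pink_block_center but orange or turquoise is not meant. Of the things that look like the press, the largest one is meant.

How it is judged:
By the outcome, as a careful person would: the job done as asked, in the order asked, and still so for the second after the job is handed in, while the arm keeps its last pose, push and grip.
It also fails if it takes over 69 s, if anything falls off the work surface, if the arm or the gripper's body presses on something with over 40 N, if the wrist force passes 120 N, or if a joint passes its speed limit or range.

## Working session

There is one attempt and no reset: what is moved stays moved. The work goes in short steps, Python scripts to look and compute and a tool call to move; the robot and the scene stay as the last step left them, time stands still between calls to the robot, and variables do not carry over. Pictures are saved under pics/ and viewed, at most 10 in all, crops included, and the job is handed in when it is done.

Besides the shell and the picture viewer there is one more tool, called after "Emit:" by a JSON object that holds its "fn" and its "kwargs". jog_arm: Moves the arm, as the interface text tells. Scaled input: -1 to 1 covers 0.5 m each way for a shift and 360 degrees each way for a turn. Its arguments: {"type":"object","properties":{"deltas":{"type":"array"},"fingers":{"type":"number"},"grip_force":{"type":"number"}},"required":["deltas"]}

```bash
mkdir -p pics; cat > h.py <<'E'
import numpy as np, cv2
from cell import robot
from scipy.spatial.transform import Rotation as R
def cam(n):
    c=robot.camera(n); c['K']=np.array(c['intrinsics']); c['R']=cv2.Rodrigues(np.array(c['rvec'],float))[0]; c['t']=np.array(c['tvec'],float).ravel(); return c
def pts(c):
    z=c['range_z']; v,u=np.mgrid[:z.shape[0],:z.shape[1]]
    d=np.stack([u,v,np.ones_like(u)],-1)@np.linalg.inv(c['K']).T
    return (d*z[...,None]-c['t'])@c['R']
def ray(c,u,v,h):
    o=-c['R'].T@c['t']; d=c['R'].T@np.linalg.inv(c['K'])@np.array([u,v,1.]); return o+d*(h-o[2])/d[2]
def proj(c,p):
    q=c['K']@(c['R']@np.array(p)+c['t']); return q[:2]/q[2]
def st():
    s=robot.observe(); print('t',s['time_s'],'p',np.round(s['position'],4),'R',np.round(R.from_rotvec(s['orientation']).as_matrix(),3).tolist(),'F',np.round(s['ft_force'],1),'w',s['grip_width'],s['finger_force']); return s
E
python3 - <<'E'
from h import *
st()
a=[cam(n) for n in('top','side','wrist')]
for n,c in zip(('top','side','wrist'),a):
    cv2.imwrite(f'pics/{n}0.png',c['pixels']); np.savez(f'{n}0.npz',**c); print(n,-c['R'].T@c['t'],c['R'].round(2).tolist())
E
```

```text
t 0.0 p [0.1683 0.6015 0.2495] R [[-0.963, 0.269, -0.0], [0.269, 0.963, -0.001], [-0.0, -0.001, -1.0]] F [-0.2  0.2  0.3] w 0.0851113082975707 0.0
top [ 0.54724593 -0.055283    1.36541065] [[0.02, -1.0, -0.0], [-1.0, -0.02, -0.07], [0.07, 0.0, -1.0]]
side [ 0.4845481  -1.01826299  1.1319683 ] [[0.99, -0.17, -0.02], [-0.13, -0.7, -0.71], [0.1, 0.7, -0.71]]
wrist [0.08945463 0.62446556 0.37158213] [[0.27, 0.96, -0.0], [0.91, -0.25, 0.32], [0.31, -0.09, -0.95]]
```

View pics/top0.png

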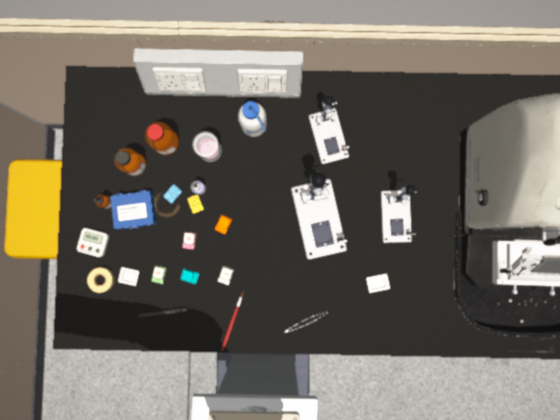

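View pics/side0.png

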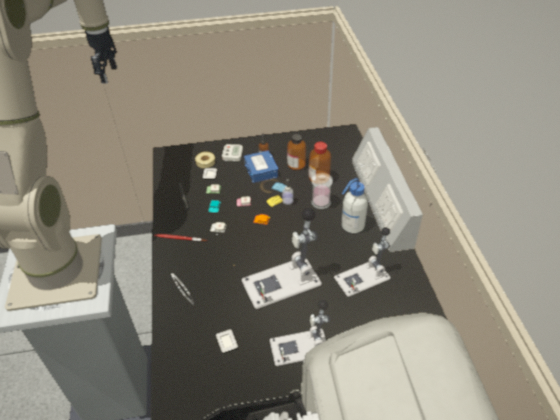

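Top view: pink cassette at about (189,240), main press at about (318,218) with its pocket at (322,233), ball at about (318,180), and the scale near (342,237). The mould lies at about (377,283). The lever swings toward the robot.

```bash
cat > m.py <<'E'
from h import *
c=dict(np.load('top0.npz')); s=dict(np.load('side0.npz'))
im=c['pixels']; P=pts(c); hsv=cv2.cvtColor(im,cv2.COLOR_BGR2HSV)
print('f',c['K'][0,0])
def rect(m,h,name):
    cs,_=cv2.findContours(m.astype(np.uint8),cv2.RETR_EXTERNAL,cv2.CHAIN_APPROX_NONE)
    for k in cs:
        if cv2.contourArea(k)<25: continue
        w=np.array([ray(c,*p[0],h)[:2] for p in k],np.float32)*1000
        r=cv2.minAreaRect(w); b=cv2.boundingRect(k); print(name,b,'c',np.round(r[0],1),'sz',np.round(r[1],1),'ang',round(r[2],1),'zmed',np.median(P[b[1]:b[1]+b[3],b[0]:b[0]+b[2],2]).round(4))
H,S,V=[hsv[...,i].astype(int) for i in range(3)]
sub=np.zeros(H.shape,bool); sub[215:300,110:240]=1
rect(sub&(V>110),.0125,'small')
sub[:]=0; sub[170:265,285:350]=1
rect(sub&(V>150)&(P[...,2]<.03)&(P[...,2]>.005),.014,'press')
sub[:]=0; sub[210:255,305:342]=1
rect(sub&(V<110)&(P[...,2]<.04)&(P[...,2]>.005),.018,'pocket')
sub[:]=0; sub[265:300,360:400]=1
rect(sub&(V>120),.009,'mould')
m=(P[...,2]>.2)&(P[...,2]<.26); m[:,:290]=0;m[:,345:]=0;m[:165]=0;m[215:]=0
if m.any(): print('ball pts',P[m].mean(0),P[m].min(0),P[m].max(0),m.sum())
big=np.vstack([cv2.resize(im[215:305,110:250],(780,300*780//(140*300//90)) if 0 else (700,450),interpolation=cv2.INTER_CUBIC)])
sd=cv2.resize(s['pixels'][200:310,230:400],(700,450),interpolation=cv2.INTER_CUBIC)
pr=cv2.resize(im[165:265,270:426],(700,449),interpolation=cv2.INTER_CUBIC)
out=np.vstack([np.hstack([big[:, :],pr]),np.hstack([sd,np.zeros_like(sd)])])
cv2.imwrite('pics/crop0.png',cv2.resize(np.vstack([np.hstack([cv2.resize(big,(400,300)),cv2.resize(sd,(400,300))]),np.hstack([cv2.resize(pr,(400,300)),cv2.resize(dict(np.load('wrist0.npz'))['pixels'],(400,300))])]),(800,600)))
E
python3 m.py
```

```text
f 526.5184446702343
small (180, 269, 19, 15) c [454.3 174.7] sz [44.3 30.9] ang 75.7 zmed 0.0045
small (118, 267, 22, 20) c [451.7 331.1] sz [51.2 43.1] ang 78.7 zmed 0.0048
small (217, 266, 17, 20) c [458.2  83.2] sz [33.1 43.3] ang 72.8 zmed 0.0023
small (151, 266, 15, 18) c [457.5 254.5] sz [32.1 43.3] ang 81.5 zmed 0.0041
small (182, 232, 14, 18) c [545.5 178.9] sz [32.2 44.6] ang 84.6 zmed 0.0044
small (214, 215, 18, 20) c [588.9  92.7] sz [33.4 44.8] ang 64.8 zmed 0.0025
small (112, 215, 42, 14) c [591.2 324.9] sz [ 33.4 105.9] ang 1.1 zmed 0.0358
press (291, 183, 56, 76) c [ 607.3 -153.3] sz [189.9 104.5] ang 13.7 zmed 0.0127
mould (366, 273, 25, 21) c [ 446.3 -307.2] sz [42.7 57.8] ang 12.3 zmed 0.0034
ball pts [ 0.67949525 -0.13551485  0.24170023] [ 0.66557844 -0.15242229  0.22716296] [ 0.69623974 -0.1199121   0.25095817] 179Traceback (most recent call last):
  File "m.py", line 25, in <module>
    out=np.vstack([np.hstack([big[:, :],pr]),np.hstack([sd,np.zeros_like(sd)])])
                   ~~~~~~~~~^^^^^^^^^^^^^^^^
    return _nx.concatenate(arrs, 1, dtype=dtype, casting=casting)
           ~~~~~~~~~~~~~~~^^^^^^^^^^^^^^^^^^^^^^^^^^^^^^^^^^^^^^^
ValueError: all the input array dimensions except for the concatenation axis must match exactly, but along dimension 0, the array at index 0 has size 450 and the array at index 1 has size 449
```

Pink centre is at about (0.5455, 0.179) with its long axis at −5.4°. The press is at (0.607, −0.153) with a yaw of 13.7°. I'll move to a hover above pink.

Emit:
{"fn": "jog_arm", "kwargs": {"deltas": [{"dx": -0.953, "dy": -0.611, "dz": 0.24, "wz": -0.0283}, {"dx": -0.953, "dy": -0.611, "dz": 0.24, "wz": -0.0283}, {"dx": -0.953, "dy": -0.611, "dz": 0.24, "wz": -0.0283}, {"dx": -0.953, "dy": -0.611, "dz": 0.24, "wz": -0.0283}, {"dx": -0.953, "dy": -0.611, "dz": 0.24, "wz": -0.0283}, {"dx": -0.953, "dy": -0.611, "dz": 0.24, "wz": -0.0283}, {"dx": -0.953, "dy": -0.611, "dz": 0.24, "wz": -0.0283}, {"dx": -0.953, "dy": -0.611, "dz": 0.24, "wz": -0.0283}, {"dx": -0.953, "dy": -0.611, "dz": 0.24, "wz": -0.0283}, {"dx": -0.953, "dy": -0.611, "dz": 0.24, "wz": -0.0283}, {"dx": -0.953, "dy": -0.611, "dz": 0.24, "wz": -0.0283}, {"dx": -0.953, "dy": -0.611, "dz": 0.24, "wz": -0.0283}, {"dx": -0.953, "dy": -0.611, "dz": 0.24, "wz": -0.0283}, {"dx": -0.953, "dy": -0.611, "dz": 0.24, "wz": -0.0283}]}}

```text
invalid input
```

```bash
python3 - <<'E'
from h import *
st()
c=cam('wrist'); np.savez('w1.npz',**c); cv2.imwrite('pics/w1.png',c['pixels']); print(proj(c,[.5455,.179,.0125]))
E
```

```text
t 0.15 p [0.1683 0.6016 0.2497] R [[-0.963, 0.269, -0.0], [0.269, 0.963, -0.001], [-0.0, -0.001, -1.0]] F [ 0.7 -0.  -0.3] w 0.08533372274321178 0.0
[104.67817893 449.22064016]
```

View pics/w1.png

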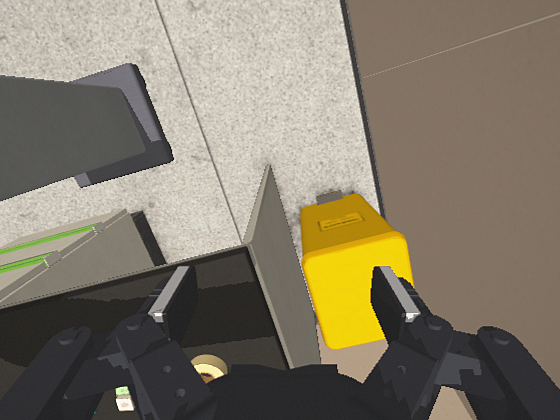

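The wrist view shows the table's left edge and the yellow bin. I'll check that panel's height, since the move was refused (possibly because of the missing keys).

```bash
python3 - <<'E'
from h import *
c=dict(np.load('w1.npz')); P=pts(c)
for u,v in [(266,180),(262,240),(290,320),(240,250),(100,300),(330,270)]: print(u,v,P[v,u].round(3))
E
```

```text
266 180 [ 0.287  0.513 -0.532]
262 240 [ 0.327  0.512 -0.185]
290 320 [ 0.542  0.512 -0.201]
240 250 [ 0.26   0.513 -0.013]
100 300 [ 0.277  0.296 -0.002]
330 270 [ 0.527  0.63  -0.343]
```

Emit:
{"fn": "jog_arm", "kwargs": {"deltas": [{"dx": -0.95, "dy": -0.61, "dz": 0.0, "wx": 0, "wy": 0, "wz": -0.0283}, {"dx": -0.95, "dy": -0.61, "dz": 0.24, "wx": 0, "wy": 0, "wz": -0.0283}]}}

```text
time_s: 0.45
position: [0.2513, 0.5092, 0.2363]
orientation: [0.143, 3.138, 0.003]
ft_force: [1.2, -0.5, -0.3]
grip_width: 0.0858
finger_force: 0.0
```

```bash
cat >> h.py <<'E'
def go(p,yaw):
    """tool y axis at world angle yaw (deg), tool down -> row numbers"""
    s=st(); Rc=R.from_rotvec(s['orientation']).as_matrix(); y=np.radians(yaw)
    Y=np.array([np.cos(y),np.sin(y),0]); Z=np.array([0,0,-1.]); Rt=np.c_[np.cross(Y,Z),Y,Z]
    print('d',(Rc.T@(np.array(p)-s['position'])/.5).round(4),'w',(R.from_matrix(Rc.T@Rt).as_rotvec()/2/np.pi).round(4))
E
python3 - <<'E'
from h import *
go([.5455,.179,.13],84.6)
E
```

```text
t 0.45 p [0.2513 0.5092 0.2363] R [[-0.996, 0.091, 0.001], [0.091, 0.996, 0.002], [-0.001, 0.002, -1.0]] F [ 1.2 -0.5 -0.3] w 0.08584226845161842 0.0
d [-0.646  -0.6044  0.2119] w [0.0003 0.0001 0.0005]
```

Emit:
{"fn": "jog_arm", "kwargs": {"deltas": [{"dx": -0.646, "dy": -0.604, "dz": 0.212, "wx": 0, "wy": 0, "wz": 0}, {"dx": -0.646, "dy": -0.604, "dz": 0.212, "wx": 0, "wy": 0, "wz": 0}, {"dx": -0.646, "dy": -0.604, "dz": 0.212, "wx": 0, "wy": 0, "wz": 0}, {"dx": -0.646, "dy": -0.604, "dz": 0.212, "wx": 0, "wy": 0, "wz": 0}, {"dx": -0.646, "dy": -0.604, "dz": 0.212, "wx": 0, "wy": 0, "wz": 0}, {"dx": -0.646, "dy": -0.604, "dz": 0.212, "wx": 0, "wy": 0, "wz": 0}, {"dx": -0.646, "dy": -0.604, "dz": 0.212, "wx": 0, "wy": 0, "wz": 0}, {"dx": -0.646, "dy": -0.604, "dz": 0.212, "wx": 0, "wy": 0, "wz": 0}, {"dx": -0.646, "dy": -0.604, "dz": 0.212, "wx": 0, "wy": 0, "wz": 0}, {"dx": -0.646, "dy": -0.604, "dz": 0.212, "wx": 0, "wy": 0, "wz": 0}, {"dx": -0.646, "dy": -0.604, "dz": 0.212, "wx": 0, "wy": 0, "wz": 0}, {"dx": -0.646, "dy": -0.604, "dz": 0.212, "wx": 0, "wy": 0, "wz": 0}]}}

```text
time_s: 1.95
position: [0.5428, 0.1796, 0.1301]
orientation: [0.147, 3.138, 0.001]
ft_force: [0.4, -0.4, -0.3]
grip_width: 0.0854
finger_force: 0.0
```

```bash
python3 - <<'E'
from h import *
st()
c=cam('wrist'); np.savez('w2.npz',**c); cv2.imwrite('pics/w2.png',c['pixels']); print(proj(c,[.5455,.179,.0125]),c['K'][0,0])
E
```

```text
t 1.95 p [0.5428 0.1796 0.1301] R [[-0.996, 0.093, 0.0], [0.093, 0.996, 0.001], [-0.0, 0.001, -1.0]] F [ 0.4 -0.4 -0.3] w 0.08542864097960733 0.0
[282.43726326 210.67032552] 304.16384092324546
```

View pics/w2.png

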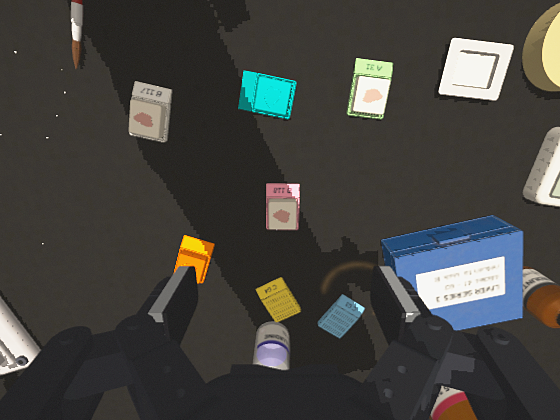

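Wrist view: pink cassette at about (282,207), aligned with the fingers. Green is at (370,88), white at (150,110), and the finger landing zones are clear.

```bash
python3 - <<'E'
from h import *
c=dict(np.load('w2.npz')); P=pts(c); z=P[...,2]
print('floor z',np.median(z[150:240,310:340]),'pink z',np.median(z[205:225,272:292]), 'label z',np.median(z[187:193,272:292]))
g=c['pixels'].max(2); m=np.zeros(g.shape,np.uint8); m[165:250,245:320]=(g[165:250,245:320]>75)
cs,_=cv2.findContours(m,0,cv2.CHAIN_APPROX_NONE); k=max(cs,key=cv2.contourArea); print(cv2.boundingRect(k))
for h in(.006,.0125):
    w=np.array([ray(c,*p[0],h)[:2] for p in k],np.float32)*1000; print(h,cv2.minAreaRect(w))
mz=(z>.004)&(m>0); print('depth cloud rect',cv2.minAreaRect((P[mz][:,:2]*1000).astype(np.float32)),mz.sum())
hs=P[mz][:,2]; print(np.percentile(hs,[5,50,95]))
E
```

```text
floor z -0.0016446932053321623 pink z 0.010937574024138553 label z 0.0016914061104894309
(266, 183, 34, 47)
0.006 ((544.0968627929688, 179.0288848876953), (28.62730598449707, 41.45615005493164), 84.62232208251953)
0.0125 ((541.9075927734375, 179.25833129882812), (27.87110137939453, 40.36104965209961), 84.62234497070312)
depth cloud rect ((513.4194946289062, 182.32530212402344), (27.769948959350586, 104.95275115966797), 83.55989837646484) 861
[0.00450961 0.01071646 0.01198241]
```

Emit:
{"fn": "jog_arm", "kwargs": {"deltas": [{"dx": 0, "dy": 0, "dz": 0.1, "wx": 0, "wy": 0, "wz": 0}, {"dx": -0.0025, "dy": -0.001, "dz": 0.16, "wx": 0, "wy": 0, "wz": 0}, {"dx": -0.0025, "dy": -0.001, "dz": 0.16, "wx": 0, "wy": 0, "wz": 0}, {"dx": -0.0025, "dy": -0.001, "dz": 0.18, "wx": 0, "wy": 0, "wz": 0}, {"dx": -0.0025, "dy": -0.001, "dz": 0.18, "wx": 0, "wy": 0, "wz": 0}, {"dx": -0.0025, "dy": -0.001, "dz": 0.18, "wx": 0, "wy": 0, "wz": 0}], "fingers": 0.45, "grip_force": 30}}

```text
time_s: 2.75
position: [0.5449, 0.1782, 0.0406]
orientation: [0.149, 3.137, 0.001]
ft_force: [0.6, -0.5, -0.7]
grip_width: 0.0469
finger_force: 0.0
```

```bash
python3 - <<'E'
from h import *
print(robot.tip_extent)
go([.544,.179,.021],84.6)
c=cam('wrist'); cv2.imwrite('pics/w3.png',c['pixels'])
E
```

```text
0.019
t 2.75 p [0.5449 0.1782 0.0406] R [[-0.995, 0.095, 0.001], [0.095, 0.995, 0.001], [-0.001, 0.001, -1.0]] F [ 0.6 -0.5 -0.7] w 0.04692296992709417 0.0
d [0.002  0.0014 0.0393] w [ 0.0001  0.0002 -0.0001]
```

View pics/w3.png

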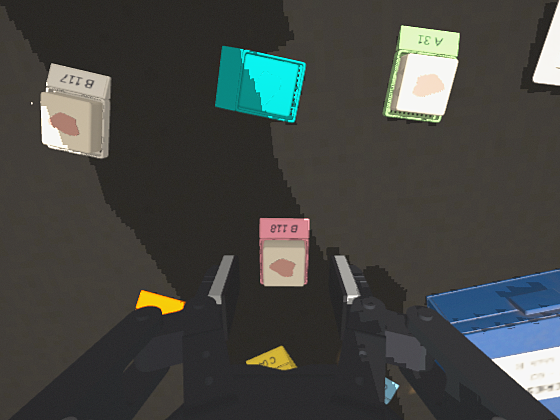

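The cassette (284,252) is centred between the finger pads (222 and 348). I'll descend and grip.

Emit:
{"fn": "jog_arm", "kwargs": {"deltas": [{"dx": 0.001, "dy": 0.001, "dz": 0.02, "wx": 0, "wy": 0, "wz": 0}, {"dx": 0.001, "dy": 0.001, "dz": 0.038, "wx": 0, "wy": 0, "wz": 0}, {"dx": 0.001, "dy": 0.001, "dz": 0.039, "wx": 0, "wy": 0, "wz": 0}, {"dx": 0.001, "dy": 0.001, "dz": 0.039, "wx": 0, "wy": 0, "wz": 0}]}}

```text
time_s: 3.3
position: [0.544, 0.1784, 0.0201]
orientation: [-0.149, -3.138, 0.0]
ft_force: [0.7, -0.4, -0.3]
grip_width: 0.047
finger_force: 0.0
```

Emit:
{"fn": "jog_arm", "kwargs": {"deltas": [{"dx": 0, "dy": 0, "dz": 0, "wx": 0, "wy": 0, "wz": 0}, {"dx": 0, "dy": 0, "dz": 0, "wx": 0, "wy": 0, "wz": 0}, {"dx": 0, "dy": 0, "dz": 0, "wx": 0, "wy": 0, "wz": 0}, {"dx": 0, "dy": 0, "dz": 0, "wx": 0, "wy": 0, "wz": 0}, {"dx": 0, "dy": 0, "dz": 0, "wx": 0, "wy": 0, "wz": 0}, {"dx": 0, "dy": 0, "dz": 0, "wx": 0, "wy": 0, "wz": 0}], "fingers": 1.0, "grip_force": 30}}

```text
time_s: 4.05
position: [0.5443, 0.1786, 0.0206]
orientation: [0.149, 3.137, 0.001]
ft_force: [-1.7, -1.2, 6.3]
grip_width: 0.0274
finger_force: 30.8
```

```bash
python3 - <<'E'
from h import *
# z up to 0.19 at current xy then over pocket
go([.5445,.1785,.12],84.6)
go([.5675,-.163,.12],103.7)
E
```

```text
t 4.05 p [0.5443 0.1786 0.0206] R [[-0.995, 0.095, 0.001], [0.095, 0.995, 0.0], [-0.001, 0.0, -1.0]] F [-1.7 -1.2  6.3] w 0.02742344997712929 30.813592672348022
d [-6.000e-04 -1.000e-04 -1.987e-01] w [ 0.0001  0.0001 -0.0001]
t 4.05 p [0.5443 0.1786 0.0206] R [[-0.995, 0.095, 0.001], [0.095, 0.995, 0.0], [-0.001, 0.0, -1.0]] F [-1.7 -1.2  6.3] w 0.02742344997712929 30.813592672348022
d [-0.1111 -0.6756 -0.199 ] w [ 0.0001  0.0001 -0.0532]
```

Emit:
{"fn": "jog_arm", "kwargs": {"deltas": [{"dx": 0, "dy": 0, "dz": -0.06, "wx": 0, "wy": 0, "wz": 0}, {"dx": 0, "dy": 0, "dz": -0.15, "wx": 0, "wy": 0, "wz": 0}, {"dx": -0.06, "dy": -0.2, "dz": -0.219, "wx": 0, "wy": 0, "wz": -0.02}, {"dx": -0.065, "dy": -0.54, "dz": -0.219, "wx": 0, "wy": 0, "wz": -0.053}, {"dx": -0.065, "dy": -0.54, "dz": -0.219, "wx": 0, "wy": 0, "wz": -0.053}, {"dx": -0.065, "dy": -0.54, "dz": -0.219, "wx": 0, "wy": 0, "wz": -0.053}, {"dx": -0.065, "dy": -0.54, "dz": -0.219, "wx": 0, "wy": 0, "wz": -0.053}, {"dx": -0.065, "dy": -0.54, "dz": -0.219, "wx": 0, "wy": 0, "wz": -0.053}, {"dx": -0.065, "dy": -0.54, "dz": -0.219, "wx": 0, "wy": 0, "wz": -0.053}, {"dx": -0.065, "dy": -0.54, "dz": -0.219, "wx": 0, "wy": 0, "wz": -0.053}, {"dx": -0.065, "dy": -0.54, "dz": -0.219, "wx": 0, "wy": 0, "wz": -0.053}]}}

```text
time_s: 5.42
position: [0.5508, -0.0923, 0.1296]
orientation: [0.376, -3.119, -0.0]
ft_force: [0.2, 0.2, 0.6]
grip_width: 0.0279
finger_force: 30.2
```

```bash
python3 - <<'E'
from h import *
st()
c=cam('wrist'); np.savez('w4.npz',**c); cv2.imwrite('pics/w4.png',c['pixels']); print(proj(c,[.5675,-.163,.021]))
E
```

```text
t 5.425 p [ 0.5508 -0.0923  0.1296] R [[-0.971, -0.237, -0.0], [-0.237, 0.971, 0.0], [0.0, 0.0, -1.0]] F [0.2 0.2 0.6] w 0.027887986807123094 30.17175793647766
[192.84102017 210.41891782]
```

View pics/w4.png

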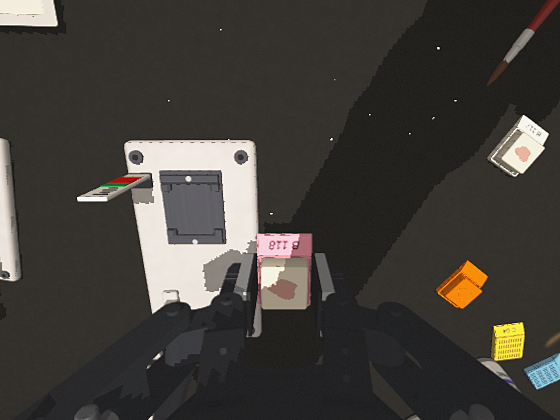

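The pocket block is at about (193,207), with u 161–226 and v 170–244. The scale is at (115,188), and the cassette is held square at (285,270). I'll fit the pocket outline and the cassette pose.

```bash
python3 - <<'E'
from h import *
c=dict(np.load('w4.npz')); P=pts(c); im=c['pixels']; g=im.max(2)
m=np.zeros(g.shape,np.uint8); m[160:252,157:238]=(g[160:252,157:238]<150)
m=cv2.morphologyEx(m,cv2.MORPH_OPEN,np.ones((5,5),np.uint8))
cs,_=cv2.findContours(m,0,cv2.CHAIN_APPROX_NONE)
for k in cs:
    if cv2.contourArea(k)<500: continue
    print(cv2.boundingRect(k),cv2.contourArea(k))
    for h in(.014,.021):
        w=np.array([ray(c,*p[0],h)[:2] for p in k],np.float32)*1000; print(h,cv2.minAreaRect(w))
print('z',np.median(P[195:225,180:205,2]),'base z',np.median(P[150:160,160:220,2]),'bar z',np.median(P[239:242,180:205,2]))
# end screws / bars
for uv in[(189,179),(196,241),(136,157),(240,156)]: print(uv,ray(c,*uv,.021).round(4))
# held cassette outline 
q=np.zeros(g.shape,np.uint8); q[225:320,256:314]=(g[225:320,256:314]>90)
cs,_=cv2.findContours(q,0,cv2.CHAIN_APPROX_NONE); k=max(cs,key=cv2.contourArea)
w=np.array([ray(c,*p[0],.1296-.0206+.0125)[:2] for p in k],np.float32)*1000; print('held',cv2.boundingRect(k),cv2.minAreaRect(w))
cv2.imwrite('pics/c4.png',cv2.resize(im[135:330,80:330],None,fx=3,fy=3,interpolation=cv2.INTER_CUBIC))
E
```

```text
(160, 170, 66, 74) 4272.0
0.014 ((568.1697387695312, -164.33811950683594), (63.63780975341797, 49.68999099731445), 13.708009719848633)
0.021 ((565.3145141601562, -162.7818603515625), (61.76298904418945, 48.226104736328125), 13.708014488220215)
z 0.014314014355452487 base z 0.012355107337469222 bar z 0.019366462932778262
(189, 179) [ 0.5425 -0.1696  0.021 ]
(196, 241) [ 0.5937 -0.1566  0.021 ]
(136, 157) [ 0.535 -0.211  0.021]
(240, 156) [ 0.5156 -0.1346  0.021 ]
held (256, 225, 56, 95) ((548.4652709960938, -92.45707702636719), (52.329071044921875, 27.273508071899414), 12.054100036621094)
```

View pics/c4.png

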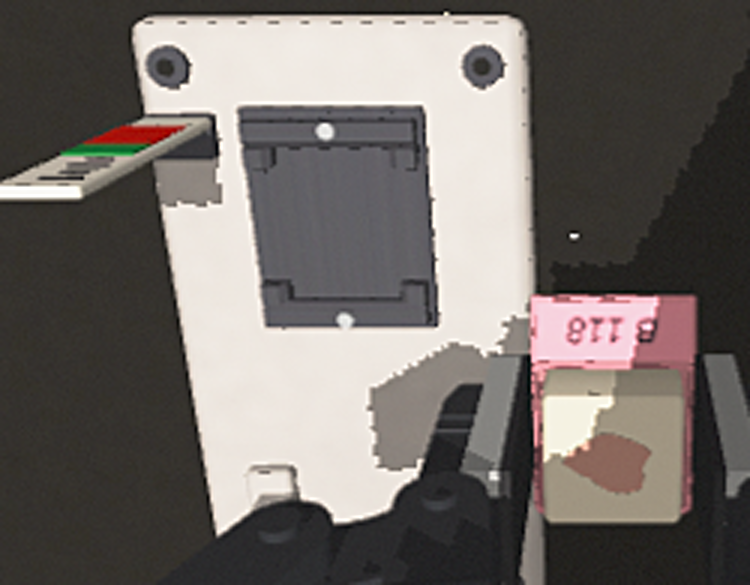

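```bash
python3 - <<'E'
from h import *
c=dict(np.load('w2.npz'))
a,b=ray(c,282.5,183,.0025),ray(c,282.5,230,.0125); print('w2 front',a[:2],'wax far',b[:2],np.linalg.norm((a-b)[:2]))
c=dict(np.load('w4.npz')); o=.1296-.0206; T=np.array([.5508,-.0923])
X=np.array([.9715,.237]);Y=np.array([-.237,.9715])
a,b=ray(c,284.7,233.5,o+.0025)[:2],ray(c,284.5,309,o+.0125)[:2]
for q in(a,b): print('w4 rel TCP along press x,y',(q-T)@X,(q-T)@Y)
a,b=ray(c,188,178.7,.021),ray(c,194.7,241.7,.021); m=(a+b)/2; print('pocket',m,np.degrees(np.arctan2((b-a)[1],(b-a)[0])))
go([m[0],m[1],.06],103.7)
E
```

```text
w2 front [0.52436295 0.1810324 ] wax far [0.5629307  0.17739738] 0.038738674873495346
w4 rel TCP along press x,y -0.020173568532767545 0.0008058015564893103
w4 rel TCP along press x,y 0.017308274949033232 0.0007170797773933473
pocket [ 0.56851669 -0.16396316  0.021     ] 13.895251476699034
t 5.475 p [ 0.5508 -0.0926  0.1296] R [[-0.972, -0.237, -0.0], [-0.237, 0.972, 0.0], [0.0, 0.0, -1.0]] F [-0.4  0.5  1. ] w 0.02771116533373575 30.171761512756348
d [-0.0007 -0.1471  0.1392] w [ 0. -0.  0.]
```

Emit:
{"fn": "jog_arm", "kwargs": {"deltas": [{"dx": 0, "dy": -0.1, "dz": 0, "wx": 0, "wy": 0, "wz": 0}, {"dx": 0, "dy": -0.1486, "dz": 0, "wx": 0, "wy": 0, "wz": 0}, {"dx": 0, "dy": -0.1486, "dz": 0.02, "wx": 0, "wy": 0, "wz": 0}, {"dx": 0, "dy": -0.1486, "dz": 0.08, "wx": 0, "wy": 0, "wz": 0}, {"dx": 0, "dy": -0.1486, "dz": 0.138, "wx": 0, "wy": 0, "wz": 0}, {"dx": 0, "dy": -0.1486, "dz": 0.138, "wx": 0, "wy": 0, "wz": 0}, {"dx": 0, "dy": -0.1486, "dz": 0.138, "wx": 0, "wy": 0, "wz": 0}]}}

```text
time_s: 6.35
position: [0.5688, -0.165, 0.0616]
orientation: [-0.374, 3.118, 0.0]
ft_force: [-0.0, -0.1, -0.8]
grip_width: 0.0274
finger_force: 30.2
```

```bash
python3 - <<'E'
from h import *
go([.5683,-.1648,.0375],103.8)
c=cam('wrist'); np.savez('w5.npz',**c); cv2.imwrite('pics/w5.png',c['pixels'])
E
```

```text
t 6.35 p [ 0.5688 -0.165   0.0616] R [[-0.972, -0.237, 0.001], [-0.237, 0.972, 0.0], [-0.001, -0.0, -1.0]] F [-0.  -0.1 -0.8] w 0.02742102970168226 30.16854465007782
d [0.0008 0.0005 0.0482] w [-0.      0.0001 -0.0003]
```

View pics/w5.png

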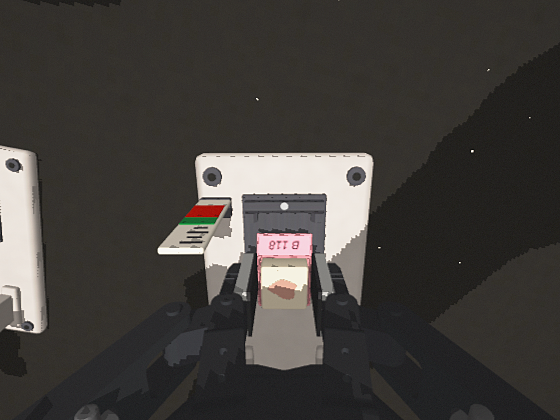

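The cassette (285,270) is in line with the pocket block (u 243–326, dot at 284). I'll lower it in.

Emit:
{"fn": "jog_arm", "kwargs": {"deltas": [{"dx": 0.0005, "dy": 0.0003, "dz": 0.02, "wx": 0, "wy": 0, "wz": 0}, {"dx": 0.0005, "dy": 0.0003, "dz": 0.03, "wx": 0, "wy": 0, "wz": 0}, {"dx": 0.0005, "dy": 0.0003, "dz": 0.04, "wx": 0, "wy": 0, "wz": 0}, {"dx": 0.0005, "dy": 0.0003, "dz": 0.046, "wx": 0, "wy": 0, "wz": 0}, {"dx": 0.0005, "dy": 0.0003, "dz": 0.048, "wx": 0, "wy": 0, "wz": 0}]}}

```text
time_s: 7.02
position: [0.5678, -0.1655, 0.0366]
orientation: [0.373, -3.119, -0.0]
ft_force: [-3.7, 0.7, 6.9]
grip_width: 0.0275
finger_force: 31.0
```

Emit:
{"fn": "jog_arm", "kwargs": {"deltas": [{"dx": 0.002, "dy": 0, "dz": 0, "wx": 0, "wy": 0, "wz": 0}, {"dx": 0.002, "dy": 0, "dz": 0.002, "wx": 0, "wy": 0, "wz": 0}, {"dx": 0.002, "dy": 0, "dz": 0.004, "wx": 0, "wy": 0, "wz": 0}]}}

```text
time_s: 7.4
position: [0.5671, -0.1659, 0.0365]
orientation: [-0.372, 3.119, 0.001]
ft_force: [-11.1, 4.2, 28.1]
grip_width: 0.0273
finger_force: 33.4
```

Emit:
{"fn": "jog_arm", "kwargs": {"deltas": [{"dx": 0, "dy": 0, "dz": -0.004, "wx": 0, "wy": 0, "wz": 0}, {"dx": 0, "dy": 0, "dz": -0.004, "wx": 0, "wy": 0, "wz": 0}]}}

```text
time_s: 7.65
position: [0.5671, -0.1658, 0.0369]
orientation: [-0.373, 3.119, -0.0]
ft_force: [0.3, -0.5, -0.4]
grip_width: 0.0276
finger_force: 30.2
```

Emit:
{"fn": "jog_arm", "kwargs": {"deltas": [{"dx": 0, "dy": 0, "dz": 0, "wx": 0, "wy": 0, "wz": 0}, {"dx": 0, "dy": 0, "dz": 0, "wx": 0, "wy": 0, "wz": 0}, {"dx": 0, "dy": 0, "dz": 0, "wx": 0, "wy": 0, "wz": 0}, {"dx": 0, "dy": 0, "dz": 0, "wx": 0, "wy": 0, "wz": 0}], "fingers": 0.55}}

```text
time_s: 8.15
position: [0.567, -0.1658, 0.0367]
orientation: [0.373, -3.119, -0.0]
ft_force: [-0.1, 0.1, -0.6]
grip_width: 0.0383
finger_force: 0.0
```

Emit:
{"fn": "jog_arm", "kwargs": {"deltas": [{"dx": 0, "dy": 0, "dz": -0.04, "wx": 0, "wy": 0, "wz": 0}, {"dx": 0, "dy": 0, "dz": -0.16, "wx": 0, "wy": 0, "wz": 0}, {"dx": 0, "dy": 0, "dz": -0.19, "wx": 0, "wy": 0, "wz": 0}, {"dx": 0, "dy": 0, "dz": -0.19, "wx": 0, "wy": 0, "wz": 0}, {"dx": 0, "dy": 0, "dz": -0.19, "wx": 0, "wy": 0, "wz": 0}]}}

```text
time_s: 8.78
position: [0.5663, -0.1654, 0.1307]
orientation: [0.373, -3.118, -0.001]
ft_force: [-0.7, 0.3, -0.2]
grip_width: 0.0383
finger_force: 0.0
```

```bash
python3 - <<'E'
from h import *
st()
c=cam('wrist'); np.savez('w6.npz',**c); P=pts(c)
u,v=proj(c,[.5683,-.1648,.0285]).astype(int); print(u,v)
cv2.imwrite('pics/w6.png',cv2.resize(c['pixels'][v-90:v+90,u-120:u+120],(800,600),interpolation=cv2.INTER_CUBIC))
for yy in range(v-40,v+40,5): print(yy,[round(float(P[yy,xx,2])*1000,1) for xx in(u-45,u-25,u-12,u,u+12,u+25,u+45)])
E
```

```text
t 8.775 p [ 0.5663 -0.1654  0.1307] R [[-0.972, -0.236, -0.002], [-0.236, 0.972, 0.0], [0.002, 0.001, -1.0]] F [-0.7  0.3 -0.2] w 0.03825172545440225 0.0
283 216
176 [16.2, 15.5, 14.7, 14.1, 13.1, 14.5, 12.2]
181 [34.4, 19.1, 20.2, 20.6, 19.2, 19.6, 12.9]
186 [45.7, 18.0, 16.9, 18.2, 18.0, 16.9, 11.9]
191 [50.3, 19.7, 17.6, 17.4, 17.7, 19.2, 12.8]
196 [12.1, 14.0, 17.3, 19.3, 17.9, 14.2, 12.3]
201 [12.9, 14.2, 18.4, 19.0, 19.4, 13.6, 12.1]
206 [11.8, 14.1, 24.9, 25.2, 23.6, 14.4, 11.8]
211 [13.3, 14.8, 27.1, 26.3, 26.2, 14.4, 11.2]
216 [12.9, 14.2, 27.0, 27.3, 26.9, 14.0, 13.1]
221 [12.3, 14.8, 27.2, 28.1, 27.5, 14.6, 12.6]
226 [12.3, 15.2, 26.2, 27.6, 26.6, 14.2, 13.2]
231 [11.6, 17.2, 25.6, 26.5, 26.4, 17.9, 12.9]
236 [12.8, 18.1, 14.6, 15.6, 15.2, 19.0, 12.6]
241 [11.9, 19.3, 18.2, 19.5, 19.1, 20.6, 12.6]
246 [12.0, 13.2, 11.6, 13.8, 11.3, 13.1, 12.4]
251 [12.9, 12.8, 11.8, 11.2, 13.3, 11.7, 13.2]
```

View pics/w6.png

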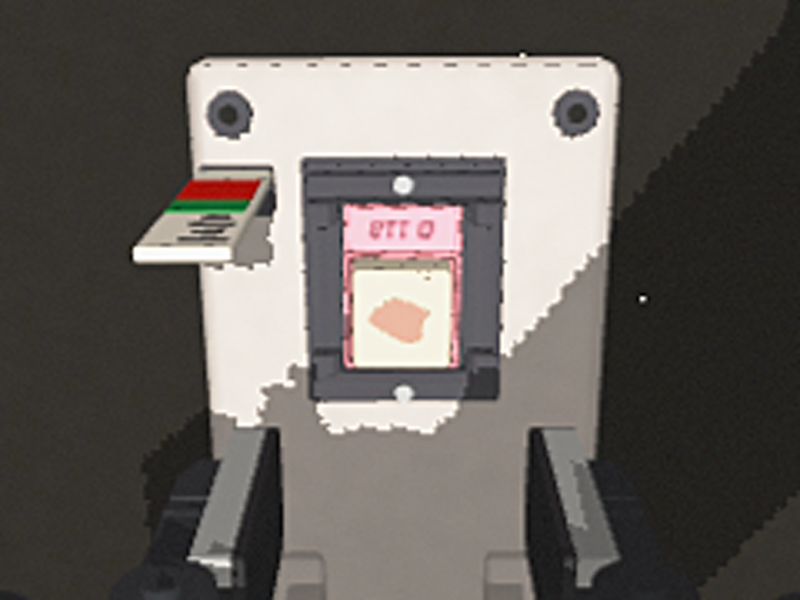

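The cassette is fully home: its wax top reads 27–28 mm, about 28.7 mm after the 1.7 mm depth bias, against 28.5 mm expected. It lies square between the two bars and is released. Now I'll rise and move over the ball.

Emit:
{"fn": "jog_arm", "kwargs": {"deltas": [{"dx": 0, "dy": 0, "dz": -0.12, "wx": 0, "wy": 0, "wz": 0}, {"dx": 0, "dy": 0, "dz": -0.24, "wx": 0, "wy": 0, "wz": 0}, {"dx": 0, "dy": 0, "dz": -0.36, "wx": 0, "wy": 0, "wz": 0}, {"dx": 0, "dy": 0, "dz": -0.4, "wx": 0, "wy": 0, "wz": 0}, {"dx": -0.1, "dy": 0, "dz": -0.4, "wx": 0, "wy": 0, "wz": 0}, {"dx": -0.2, "dy": 0, "dz": -0.4, "wx": 0, "wy": 0, "wz": 0}, {"dx": -0.234, "dy": 0, "dz": -0.4, "wx": 0, "wy": 0, "wz": 0}, {"dx": -0.234, "dy": 0, "dz": -0.4, "wx": 0, "wy": 0, "wz": 0}, {"dx": -0.234, "dy": 0, "dz": -0.4, "wx": 0, "wy": 0, "wz": 0}, {"dx": -0.234, "dy": 0, "dz": -0.4, "wx": 0, "wy": 0, "wz": 0}], "fingers": 0.15}}

```text
time_s: 10.07
position: [0.68, -0.1388, 0.3321]
orientation: [-0.371, 3.119, 0.0]
ft_force: [-0.3, 0.1, -0.6]
grip_width: 0.073
finger_force: 0.0
```

```bash
python3 - <<'E'
from h import *
st()
c=cam('wrist'); np.savez('w7.npz',**c); P=pts(c); cv2.imwrite('pics/w7.png',c['pixels'])
u,v=proj(c,[.6797,-.137,.2313]); print('expect',u,v)
g=c['pixels'].max(2); z=P[...,2]
m=((z>.225)&(z<.26)).astype(np.uint8); m[:,:220]=0; m[:,350:]=0
cs,_=cv2.findContours(m,0,cv2.CHAIN_APPROX_NONE)
for k in cs:
    if cv2.contourArea(k)<150: continue
    (a,b),r=cv2.minEnclosingCircle(k); print('circ',a,b,r,cv2.boundingRect(k),ray(c,a,b,.2313))
Q=P[m>0]
A=np.c_[2*Q,np.ones(len(Q))]
s=np.linalg.lstsq(A,(Q**2).sum(1),rcond=None)[0]; print('sphere',s[:3],np.sqrt(s[3]+s[:3]@s[:3]),len(Q))
go([.6797,-.137,.2313],103.8)
E
```

```text
t 10.075 p [ 0.68   -0.1388  0.3321] R [[-0.972, -0.235, 0.0], [-0.235, 0.972, 0.0], [-0.0, 0.0, -1.0]] F [-0.3  0.1 -0.6] w 0.07296794632558777 0.0
expect 285.55930793748695 214.48534626330826
circ 285.2491455078125 215.75650024414062 20.91309356689453 (265, 195, 42, 42) [ 0.68078498 -0.13698517  0.2313    ]
sphere [ 0.6812014  -0.13690127  0.2300226 ] 0.01612832307331399 1362
t 10.125 p [ 0.6801 -0.1387  0.3323] R [[-0.972, -0.235, 0.001], [-0.235, 0.972, 0.0], [-0.001, 0.0, -1.0]] F [0.4 1.3 0.3] w 0.07259714081135202 0.0
d [1.000e-04 3.400e-03 2.019e-01] w [ 0.      0.0001 -0.0006]
```

Emit:
{"fn": "jog_arm", "kwargs": {"deltas": [{"dx": -0.002, "dy": 0.002, "dz": 0.08, "wx": 0, "wy": 0, "wz": 0}, {"dx": -0.002, "dy": 0.002, "dz": 0.15, "wx": 0, "wy": 0, "wz": 0}, {"dx": -0.002, "dy": 0.002, "dz": 0.195, "wx": 0, "wy": 0, "wz": 0}, {"dx": -0.002, "dy": 0.002, "dz": 0.204, "wx": 0, "wy": 0, "wz": 0}, {"dx": -0.002, "dy": 0.002, "dz": 0.204, "wx": 0, "wy": 0, "wz": 0}]}}

```text
time_s: 10.75
position: [0.6815, -0.1372, 0.2307]
orientation: [-0.373, 3.118, -0.0]
ft_force: [0.2, -0.0, 1.3]
grip_width: 0.0726
finger_force: 0.0
```

Emit:
{"fn": "jog_arm", "kwargs": {"deltas": [{"dx": -0.002, "dy": 0, "dz": 0, "wx": 0, "wy": 0, "wz": 0}, {"dx": -0.002, "dy": 0, "dz": 0, "wx": 0, "wy": 0, "wz": 0}, {"dx": -0.002, "dy": 0, "dz": 0, "wx": 0, "wy": 0, "wz": 0}, {"dx": -0.002, "dy": 0, "dz": 0, "wx": 0, "wy": 0, "wz": 0}, {"dx": -0.002, "dy": 0, "dz": 0, "wx": 0, "wy": 0, "wz": 0}, {"dx": -0.002, "dy": 0, "dz": 0, "wx": 0, "wy": 0, "wz": 0}], "fingers": 1.0, "grip_force": 30}}

```text
time_s: 11.5
position: [0.6828, -0.1368, 0.2307]
orientation: [-0.373, 3.118, -0.0]
ft_force: [-0.8, -0.1, 6.2]
grip_width: 0.0314
finger_force: 29.5
```

```bash
python3 - <<'E'
from h import *
s=st(); p=np.array(s['position']); R0=R.from_rotvec(s['orientation']).as_matrix()
X=np.array([.971,.2385,0])
# arc rows: ball path relative to start, lever angle q
def b(q): a=np.radians(5)-q; return .18*(np.sin(a)*X+np.array([0,0,np.cos(a)]))
for q in np.r_[np.linspace(0,1.58,28)[1:],1.61,1.64,1.658]: print(round(q,3),(R0.T@(b(q)-b(0))/.5).round(3).tolist())
E
```

```text
t 11.5 p [ 0.6828 -0.1368  0.2307] R [[-0.972, -0.236, 0.002], [-0.236, 0.972, -0.0], [-0.002, -0.0, -1.0]] F [-0.8 -0.1  6.2] w 0.03137124118468518 29.484159350395203
0.059 [0.021, -0.0, -0.001]
0.117 [0.042, -0.0, -0.001]
0.176 [0.063, -0.0, -0.0]
0.234 [0.084, -0.0, 0.002]
0.293 [0.105, -0.0, 0.006]
0.351 [0.125, -0.0, 0.011]
0.41 [0.145, -0.0, 0.017]
0.468 [0.165, -0.0, 0.024]
0.527 [0.185, -0.0, 0.033]
0.585 [0.203, -0.001, 0.042]
0.644 [0.222, -0.001, 0.053]
0.702 [0.239, -0.001, 0.064]
0.761 [0.256, -0.001, 0.077]
0.819 [0.272, -0.001, 0.09]
0.878 [0.287, -0.001, 0.105]
0.936 [0.302, -0.001, 0.12]
0.995 [0.315, -0.001, 0.137]
1.053 [0.328, -0.001, 0.153]
1.112 [0.339, -0.001, 0.171]
1.17 [0.35, -0.001, 0.189]
1.229 [0.359, -0.001, 0.208]
1.287 [0.367, -0.001, 0.228]
1.346 [0.374, -0.001, 0.248]
1.404 [0.38, -0.001, 0.268]
1.463 [0.385, -0.001, 0.288]
1.521 [0.388, -0.001, 0.309]
1.58 [0.391, -0.001, 0.33]
1.61 [0.391, -0.001, 0.341]
1.64 [0.392, -0.001, 0.352]
1.658 [0.392, -0.001, 0.358]
```

Emit:
{"fn": "jog_arm", "kwargs": {"deltas": [{"dx": 0.021, "dy": 0, "dz": -0.001, "wx": 0, "wy": 0, "wz": 0}, {"dx": 0.042, "dy": 0, "dz": -0.001, "wx": 0, "wy": 0, "wz": 0}, {"dx": 0.063, "dy": 0, "dz": 0, "wx": 0, "wy": 0, "wz": 0}, {"dx": 0.084, "dy": 0, "dz": 0.002, "wx": 0, "wy": 0, "wz": 0}, {"dx": 0.105, "dy": 0, "dz": 0.006, "wx": 0, "wy": 0, "wz": 0}, {"dx": 0.125, "dy": 0, "dz": 0.011, "wx": 0, "wy": 0, "wz": 0}, {"dx": 0.145, "dy": 0, "dz": 0.017, "wx": 0, "wy": 0, "wz": 0}, {"dx": 0.165, "dy": 0, "dz": 0.024, "wx": 0, "wy": 0, "wz": 0}, {"dx": 0.185, "dy": 0, "dz": 0.033, "wx": 0, "wy": 0, "wz": 0}, {"dx": 0.203, "dy": 0, "dz": 0.042, "wx": 0, "wy": 0, "wz": 0}, {"dx": 0.222, "dy": 0, "dz": 0.053, "wx": 0, "wy": 0, "wz": 0}, {"dx": 0.239, "dy": 0, "dz": 0.064, "wx": 0, "wy": 0, "wz": 0}]}}

```text
time_s: 13.0
position: [0.5656, -0.1655, 0.1974]
orientation: [-0.372, 3.119, -0.001]
ft_force: [4.1, -5.4, 1.2]
grip_width: 0.0314
finger_force: 30.6
```

```bash
python3 - <<'E'
from h import *
s=st(); p=np.array(s['position']); R0=R.from_rotvec(s['orientation']).as_matrix()
X=np.array([.971,.2385,0]); pin=np.array([.6646,-.1418,.052]); d=p-pin
print('r',np.hypot(d@X,d[2]),'q',np.arctan2(-(d@X),d[2])+np.radians(5),'yoff',d@[-.2385,.971,0])
c=cam('wrist'); P=pts(c); cv2.imwrite('pics/w8.png',c['pixels']); z=P[...,2]
uv=proj(c,p); print('ball proj',uv, c['pixels'][int(uv[1]),int(uv[0])], P[int(uv[1]),int(uv[0])])
E
```

```text
t 13.0 p [ 0.5656 -0.1655  0.1974] R [[-0.972, -0.235, 0.0], [-0.235, 0.972, -0.001], [-0.0, -0.001, -1.0]] F [ 4.1 -5.4  1.2] w 0.031390014380796916 30.563632249832153
r 0.17749736903374425 q 0.6977337985958608 yoff 0.0005690297418917015
ball proj [282.96165468 288.9802023 ] [53 53 56] [ 0.55639971 -0.16812496  0.21102714]
```

Emit:
{"fn": "jog_arm", "kwargs": {"deltas": [{"dx": 0.017, "dy": -0.0005, "dz": 0.013, "wx": 0, "wy": 0, "wz": 0}, {"dx": 0.033, "dy": -0.0005, "dz": 0.026, "wx": 0, "wy": 0, "wz": 0}, {"dx": 0.048, "dy": -0.0005, "dz": 0.041, "wx": 0, "wy": 0, "wz": 0}, {"dx": 0.063, "dy": -0.0005, "dz": 0.056, "wx": 0, "wy": 0, "wz": 0}, {"dx": 0.076, "dy": -0.0005, "dz": 0.073, "wx": 0, "wy": 0, "wz": 0}, {"dx": 0.089, "dy": -0.0005, "dz": 0.089, "wx": 0, "wy": 0, "wz": 0}, {"dx": 0.1, "dy": -0.0005, "dz": 0.107, "wx": 0, "wy": 0, "wz": 0}, {"dx": 0.111, "dy": -0.0005, "dz": 0.125, "wx": 0, "wy": 0, "wz": 0}, {"dx": 0.12, "dy": -0.0005, "dz": 0.144, "wx": 0, "wy": 0, "wz": 0}, {"dx": 0.128, "dy": -0.0005, "dz": 0.164, "wx": 0, "wy": 0, "wz": 0}, {"dx": 0.135, "dy": -0.0005, "dz": 0.184, "wx": 0, "wy": 0, "wz": 0}, {"dx": 0.141, "dy": -0.0005, "dz": 0.204, "wx": 0, "wy": 0, "wz": 0}, {"dx": 0.146, "dy": -0.0005, "dz": 0.224, "wx": 0, "wy": 0, "wz": 0}, {"dx": 0.149, "dy": -0.0005, "dz": 0.245, "wx": 0, "wy": 0, "wz": 0}, {"dx": 0.152, "dy": -0.0005, "dz": 0.266, "wx": 0, "wy": 0, "wz": 0}, {"dx": 0.152, "dy": -0.0005, "dz": 0.266, "wx": 0, "wy": 0, "wz": 0}]}}

```text
time_s: 15.05
position: [0.4921, -0.1837, 0.064]
orientation: [0.372, -3.119, 0.001]
ft_force: [2.0, -6.7, 2.6]
grip_width: 0.0313
finger_force: 32.4
```

```bash
cat > q.py <<'E'
from h import *
import sys
s=st(); p=np.array(s['position'])
X=np.array([.971,.2385,0]); pin=np.array([.6646,-.1418,.052]); d=p-pin
print('r',np.hypot(d@X,d[2]),'q',np.arctan2(-(d@X),d[2])+np.radians(5),'yoff',d@[-.2385,.971,0])
c=cam('wrist'); P=pts(c); uv=proj(c,p).astype(int)
m=np.zeros(c['range_z'].shape,bool); m[uv[1]-75:uv[1]+40,uv[0]-30:uv[0]+30]=1
Q=P[m]; Q=Q[(np.linalg.norm(Q-p,axis=1)<.024)&(Q[:,2]>p[2]-.005)&(abs((Q-p)@[-.2385,.971,0])<.0125)]
A=np.c_[2*Q,np.ones(len(Q))]; f=np.linalg.lstsq(A,(Q**2).sum(1),rcond=None)[0]; b=f[:3]; d=b-pin
print('sphere',b.round(4),np.sqrt(f[3]+b@b).round(4),len(Q),'q',np.arctan2(-(d@X),d[2])+np.radians(5))
n=sys.argv[1]; cv2.imwrite(f'pics/{n}.png',cv2.resize(c['pixels'][140:420,100:473],(800,600),interpolation=cv2.INTER_CUBIC))
t=cam('top'); cv2.imwrite(f'pics/{n}t.png',t['pixels']); t=cam('side'); np.savez(f'{n}s.npz',**t)
E
python3 q.py w9
```

```text
t 15.05 p [ 0.4921 -0.1837  0.064 ] R [[-0.972, -0.235, -0.0], [-0.235, 0.972, -0.001], [0.0, -0.001, -1.0]] F [ 2.  -6.7  2.6] w 0.03130859260422358 32.3830184340477
r 0.17789031138942313 q 1.5903579281771467 yoff 0.0004991856148227338
sphere [ 0.4918 -0.1837  0.0695] 0.0159 3688 q 1.5597707742087017
```

Emit:
{"fn": "jog_arm", "kwargs": {"deltas": [{"dx": 0, "dy": -0.0005, "dz": 0.008, "wx": 0, "wy": 0, "wz": 0}, {"dx": 0, "dy": -0.0005, "dz": 0.016, "wx": 0, "wy": 0, "wz": 0}, {"dx": 0, "dy": -0.0005, "dz": 0.024, "wx": 0, "wy": 0, "wz": 0}, {"dx": 0, "dy": -0.0005, "dz": 0.024, "wx": 0, "wy": 0, "wz": 0}]}}

```text
time_s: 15.7
position: [0.4917, -0.1838, 0.0524]
orientation: [0.372, -3.118, 0.0]
ft_force: [-1.2, -6.5, 5.8]
grip_width: 0.0313
finger_force: 32.7
```

```bash
python3 q.py w10; python3 - <<'E'
from h import *
# pointer/green band by colour in the side & wrist views
c=cam('wrist'); hsv=cv2.cvtColor(c['pixels'],cv2.COLOR_BGR2HSV); P=pts(c)
for n,lo,hi in(('green',(50,120,60),(80,255,255)),('red',(0,150,80),(8,255,255))):
    m=cv2.inRange(hsv,lo,hi); cs,_=cv2.findContours(m,0,2)
    for k in cs:
        if cv2.contourArea(k)>15: print(n,cv2.boundingRect(k),cv2.contourArea(k))
E
```

```text
t 15.7 p [ 0.4917 -0.1838  0.0524] R [[-0.972, -0.235, -0.001], [-0.235, 0.972, -0.0], [0.001, 0.0, -1.0]] F [-1.2 -6.5  5.8] w 0.031331567137828836 32.69024133682251
r 0.17793586052541827 q 1.6560834032016325 yoff 0.00048052495328598067
sphere [ 0.491  -0.1838  0.0582] 0.0159 3753 q 1.6235036112253691
green (191, 361, 6, 14) 17.0
```

Emit:
{"fn": "jog_arm", "kwargs": {"deltas": [{"dx": 0, "dy": -0.0005, "dz": 0.005, "wx": 0, "wy": 0, "wz": 0}, {"dx": 0, "dy": -0.0005, "dz": 0.009, "wx": 0, "wy": 0, "wz": 0}, {"dx": 0, "dy": -0.0005, "dz": 0.009, "wx": 0, "wy": 0, "wz": 0}]}}

```text
time_s: 16.27
position: [0.4917, -0.1839, 0.048]
orientation: [0.372, -3.118, -0.001]
ft_force: [-2.1, -4.3, 8.0]
grip_width: 0.0313
finger_force: 32.8
```

```bash
python3 q.py w11; python3 - <<'E'
from h import *
s=dict(np.load('w11s.npz')); w=cam('wrist')['pixels']
u,v=proj(s,[.55,-.18,.04]).astype(int); print('side',u,v,[proj(s,q).round(1) for q in([.4906,-.1845,.052],[.55,-.209,.05])])
a=cv2.resize(s['pixels'][v-38:v+37,u-50:u+50],(400,300),interpolation=cv2.INTER_CUBIC)
t=cv2.imread('pics/w11t.png'); b=cv2.resize(t[205:280,290:390],(400,300),interpolation=cv2.INTER_CUBIC)
d=cv2.resize(w[270:420,140:340],(400,300),interpolation=cv2.INTER_CUBIC)
e=cv2.resize(w,(400,300))
cv2.imwrite('pics/comp.png',np.vstack([np.hstack([a,b]),np.hstack([d,e])]))
E
```

```text
t 16.275 p [ 0.4917 -0.1839  0.048 ] R [[-0.972, -0.235, -0.001], [-0.235, 0.972, 0.0], [0.001, 0.0, -1.0]] F [-2.1 -4.3  8. ] w 0.03128334483316149 32.846471071243286
r 0.1779683017193062 q 1.6804154303100054 yoff 0.00040406271276810567
sphere [ 0.4909 -0.1838  0.0541] 0.0159 3720 q 1.6463265837533114
side 260 284 [array([237.5, 286.1]), array([261.8, 290.8])]
```

View pics/comp.png

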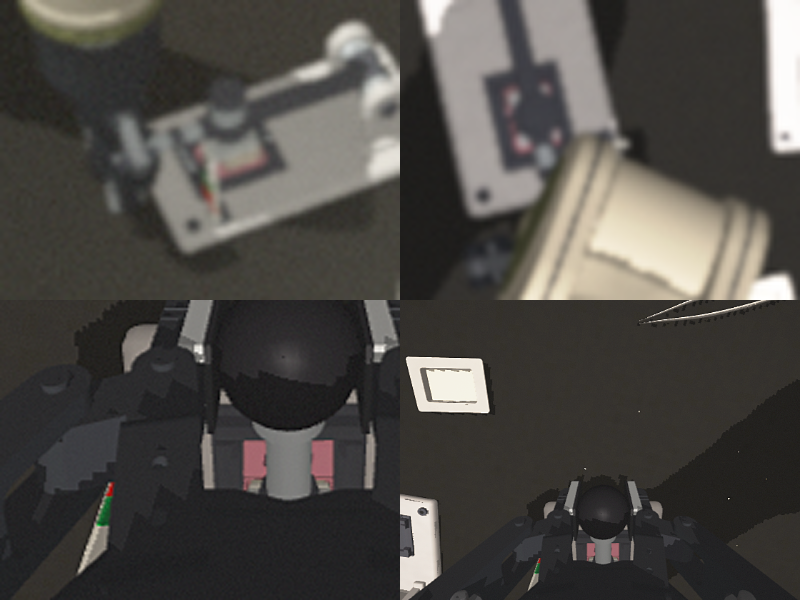

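The pad is down on the seated block and the ball is firmly pinched. The force of 8.0 N, the contact slope and the ball fit (z about 0.053) all put the lever near mid-band. I'll lower another 1 mm to centre it and hold.

Emit:
{"fn": "jog_arm", "kwargs": {"deltas": [{"dx": 0, "dy": 0, "dz": 0.002, "wx": 0, "wy": 0, "wz": 0}, {"dx": 0, "dy": 0, "dz": 0.002, "wx": 0, "wy": 0, "wz": 0}, {"dx": 0, "dy": 0, "dz": 0.002, "wx": 0, "wy": 0, "wz": 0}, {"dx": 0, "dy": 0, "dz": 0.002, "wx": 0, "wy": 0, "wz": 0}, {"dx": 0, "dy": 0, "dz": 0.002, "wx": 0, "wy": 0, "wz": 0}, {"dx": 0, "dy": 0, "dz": 0.002, "wx": 0, "wy": 0, "wz": 0}, {"dx": 0, "dy": 0, "dz": 0.002, "wx": 0, "wy": 0, "wz": 0}, {"dx": 0, "dy": 0, "dz": 0.002, "wx": 0, "wy": 0, "wz": 0}, {"dx": 0, "dy": 0, "dz": 0.002, "wx": 0, "wy": 0, "wz": 0}, {"dx": 0, "dy": 0, "dz": 0.002, "wx": 0, "wy": 0, "wz": 0}, {"dx": 0, "dy": 0, "dz": 0.002, "wx": 0, "wy": 0, "wz": 0}, {"dx": 0, "dy": 0, "dz": 0.002, "wx": 0, "wy": 0, "wz": 0}, {"dx": 0, "dy": 0, "dz": 0.002, "wx": 0, "wy": 0, "wz": 0}, {"dx": 0, "dy": 0, "dz": 0.002, "wx": 0, "wy": 0, "wz": 0}, {"dx": 0, "dy": 0, "dz": 0.002, "wx": 0, "wy": 0, "wz": 0}, {"dx": 0, "dy": 0, "dz": 0.002, "wx": 0, "wy": 0, "wz": 0}]}}

```text
time_s: 18.48
position: [0.4917, -0.1838, 0.0472]
orientation: [0.372, -3.118, -0.001]
ft_force: [-2.4, -4.4, 8.4]
grip_width: 0.031
finger_force: 32.9
```

```bash
python3 q.py w12; python3 - <<'E'
from h import *
# rod slope behind the ball: independent lever-angle check from top-camera depth along the lever
t=cam('top'); P=pts(t); X=np.array([.971,.2385,0]);Y=np.array([-.2385,.971,0]); d=P-np.array([.6646,-.1418,0])
for a in range(-160,20,10):
    m=(abs(d@Y)<.004)&(abs(d@X-a/1000)<.005)&(P[...,2]<.11); print(a,(np.median(P[m][:,2])*1000).round(1) if m.any() else None,end='; ')
E
```

```text
t 18.475 p [ 0.4917 -0.1838  0.0472] R [[-0.972, -0.235, -0.001], [-0.235, 0.972, 0.0], [0.001, 0.001, -1.0]] F [-2.4 -4.4  8.4] w 0.03098913650486611 32.85761833190918
r 0.1779936571928293 q 1.685251479887639 yoff 0.00041860186749614024
sphere [ 0.4909 -0.1838  0.0532] 0.016 3721 q 1.6514429108884663
-160 None; -150 None; -140 None; -130 58.0; -120 59.2; -110 80.4; -100 83.5; -90 83.1; -80 58.9; -70 57.8; -60 59.1; -50 58.2; -40 57.9; -30 59.2; -20 58.7; -10 57.8; 0 63.0; 10 59.2;
```

The rod reads level (58–59 mm along its whole length), so the lever is at about 1.658, mid-band. I'll keep holding.

Emit:
{"fn": "jog_arm", "kwargs": {"deltas": [{"dx": 0, "dy": 0, "dz": 0, "wx": 0, "wy": 0, "wz": 0}, {"dx": 0, "dy": 0, "dz": 0, "wx": 0, "wy": 0, "wz": 0}, {"dx": 0, "dy": 0, "dz": 0, "wx": 0, "wy": 0, "wz": 0}, {"dx": 0, "dy": 0, "dz": 0, "wx": 0, "wy": 0, "wz": 0}, {"dx": 0, "dy": 0, "dz": 0, "wx": 0, "wy": 0, "wz": 0}, {"dx": 0, "dy": 0, "dz": 0, "wx": 0, "wy": 0, "wz": 0}, {"dx": 0, "dy": 0, "dz": 0, "wx": 0, "wy": 0, "wz": 0}, {"dx": 0, "dy": 0, "dz": 0, "wx": 0, "wy": 0, "wz": 0}, {"dx": 0, "dy": 0, "dz": 0, "wx": 0, "wy": 0, "wz": 0}, {"dx": 0, "dy": 0, "dz": 0, "wx": 0, "wy": 0, "wz": 0}, {"dx": 0, "dy": 0, "dz": 0, "wx": 0, "wy": 0, "wz": 0}, {"dx": 0, "dy": 0, "dz": 0, "wx": 0, "wy": 0, "wz": 0}, {"dx": 0, "dy": 0, "dz": 0, "wx": 0, "wy": 0, "wz": 0}, {"dx": 0, "dy": 0, "dz": 0, "wx": 0, "wy": 0, "wz": 0}, {"dx": 0, "dy": 0, "dz": 0, "wx": 0, "wy": 0, "wz": 0}, {"dx": 0, "dy": 0, "dz": 0, "wx": 0, "wy": 0, "wz": 0}, {"dx": 0, "dy": 0, "dz": 0, "wx": 0, "wy": 0, "wz": 0}, {"dx": 0, "dy": 0, "dz": 0, "wx": 0, "wy": 0, "wz": 0}, {"dx": 0, "dy": 0, "dz": 0, "wx": 0, "wy": 0, "wz": 0}, {"dx": 0, "dy": 0, "dz": 0, "wx": 0, "wy": 0, "wz": 0}]}}

```text
time_s: 21.18
position: [0.4917, -0.1838, 0.0472]
orientation: [0.372, -3.118, -0.001]
ft_force: [-3.2, -4.7, 7.7]
grip_width: 0.0312
finger_force: 32.9
```

Emit:
{"fn": "jog_arm", "kwargs": {"deltas": [{"dx": 0, "dy": 0, "dz": 0, "wx": 0, "wy": 0, "wz": 0}, {"dx": 0, "dy": 0, "dz": 0, "wx": 0, "wy": 0, "wz": 0}, {"dx": 0, "dy": 0, "dz": 0, "wx": 0, "wy": 0, "wz": 0}, {"dx": 0, "dy": 0, "dz": 0, "wx": 0, "wy": 0, "wz": 0}, {"dx": 0, "dy": 0, "dz": 0, "wx": 0, "wy": 0, "wz": 0}, {"dx": 0, "dy": 0, "dz": 0, "wx": 0, "wy": 0, "wz": 0}, {"dx": 0, "dy": 0, "dz": 0, "wx": 0, "wy": 0, "wz": 0}, {"dx": 0, "dy": 0, "dz": 0, "wx": 0, "wy": 0, "wz": 0}, {"dx": 0, "dy": 0, "dz": 0, "wx": 0, "wy": 0, "wz": 0}, {"dx": 0, "dy": 0, "dz": 0, "wx": 0, "wy": 0, "wz": 0}]}}

```text
time_s: 22.42
position: [0.4917, -0.1839, 0.0472]
orientation: [0.372, -3.118, -0.001]
ft_force: [-2.4, -4.9, 8.4]
grip_width: 0.0313
finger_force: 32.9
```

```bash
python3 q.py w13; python3 -c "
from cell import robot
print(robot.job_done())"
```

```text
t 22.425 p [ 0.4917 -0.1839  0.0472] R [[-0.972, -0.235, -0.001], [-0.235, 0.972, 0.0], [0.001, 0.001, -1.0]] F [-2.4 -4.9  8.4] w 0.031274962091030145 32.85739302635193
r 0.1780180981967931 q 1.6852529829446974 yoff 0.00038671658937292135
sphere [ 0.4909 -0.1839  0.0532] 0.016 3719 q 1.6515188150703093
the job is handed in; nothing more can be done
None
```

The pink cassette is seated fully home in the press and released. The lever has been held about 6 s at roughly 1.65–1.66 rad, near mid-band, and is still held down. I judged that from the level rod, ball height and force, since the pointer was out of view. Job handed in at 22.4 s.

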